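Unlatch the desk caddy and hold it up level

TASK

The desk caddy is latched onto its dock. Turn the dial on the dock clockwise until its white pointer line clicks in at the green dot, which swings the latch off the caddy, then lift the caddy by its wooden handle up out of the dock, to at least 10 cm above where it sat. Keep it level so that the stamp, lip balm and battery stay standing in it, don't move the eraser, highlighter and calculator, and finish with the caddy still held steady in the air: do not put it down or let go.

Things in the scene. Friction and masses are not known exactly. Their poses are not given: they have to be found in the camera images.
- dock: Fixed grey dock, plate 132 (x) x 252 (y) x 14 mm. Origin on the desk; the dial's upright axis is at y = -66 mm, the seated caddy's centre at y = +66 mm, axes parallel to the dock's, 14 mm above the desk. Under the dial a black housing, 100 x 76 mm, top 27 mm above the desk, with three dots 31 mm from the axis. An 8 mm high rim locates the caddy with about 3 mm of play.
- dial (a joint): Dial angle, rad, growing clockwise from above, -0.12 to 1.4. Click positions: 0 = red dot (pointer to dock -y), 0.6 = white, 1.2 = green (pointer near dock -x). Starts about red or white; turning takes about 0.1 N m, and past 0.9 it snaps on to green by itself. Its steel latch tongue (62 mm long, top 34.5 mm above the desk), opposite the pointer, covers the caddy's lip until about 0.95.
- dial_grip (a point): On the dial's axis, 60 mm above the desk, where to grip it: an upright black bar 12 mm thick, 46 mm long, 34 to 74 mm above the desk. At dial = 0 its length runs along the dock's y; it turns with the dial. The white line on the top and end of one half is the pointer. Site axes turn with the dial: y along the bar, away from the pointer.
- green_mark (a point): The green dot on the black housing (9 mm wide, 27 mm above the desk), the target of the pointer.
- caddy: Loose green tray, 116 (x) x 140 (y) x 20 mm, walls and floor 3 mm, with a 100 mm wide steel lip 18 mm out from its -y side, and a carrying handle. Origin under its centre, z up; origin 14 mm above the desk when seated. About 0.25 kg with some spread, plus about 0.1 kg of contents.
- caddy_handle (a point): Centre of the caddy's wooden handle bar, 78 mm above the caddy's underside (92 mm above the desk when seated). The bar is 14 mm thick (x), 70 mm long (caddy y), 18 mm high, level, carried by two steel posts 52 mm apart; the space beside the middle of the bar is free. The point's axes are the caddy's.
- stamp_mid (a point): Centre of a wooden rubber stamp, 25 x 54 x 68 mm, standing loose at the +y end of the caddy. z up.
- lip_balm_mid (a point): Centre of a pink lip balm stick, 19 mm diameter, 68 mm tall, standing loose at the -y, -x corner of the caddy. z up.
- battery_mid (a point): Centre of a copper-and-black AA battery, 14 mm diameter, 51 mm tall, standing loose at the -y, +x corner of the caddy. z up.
- eraser: Blue and white eraser, 22 x 50 x 13 mm, loose on the desk beyond the dock; leave it alone. Origin under its centre.
- highlighter: Yellow highlighter, 118 x 17 x 18 mm, lying loose on the desk on the robot's side of the dock; leave it alone. Origin under its centre.
- calculator: Dark pocket calculator, 134 x 80 x 14 mm, lying loose to the right of the dock; leave it alone. Origin under its centre.
Things that resemble listed ones, but are neither listed nor needed, are in the scene too. Of the things that look like the caddy, the middle-sized one is meant. There is more than one size of the part that bears stamp_mid; the job needs the larger.

How it is judged:
By the outcome, as a careful person would: the job done as asked, in the order asked, and still so for the second after the job is handed in, while the arm keeps its last pose, push and grip.
It also fails if it takes over 45 s, if anything falls off the work surface, if the arm or the gripper's body presses on something with over 40 N, if the wrist force passes 120 N, or if a joint passes its speed limit or range.

ROBOT

A 6-joint arm with a two-finger parallel gripper is mounted at the origin on a cart in front of the work surface, level with it; the furniture and walls round the work are solid. World frame = base frame: x ahead of the robot, y to its left, z up, the work surface at z = 0. Lengths are in mm, angles in rad, forces in N, time in s.
With the tool pointing down it reaches from about 350 to 775 mm from the base axis. Payload 7.3 kg.
Tool frame: the origin (TCP) lies between the finger pads; the fingertips stand 14 mm ahead of it and the grasp point (between the pads) lies 5 mm behind it; z points along the fingers, y is the line along which they close (so a half turn about z gives the same grasp; the last joint's range is limited). The gripper opens to 92 mm and grips with 3 to 60 N. Pads are 19 mm wide; open, the fingers measure 130 mm over their backs; the gripper's body (75 mm by 190 mm) begins 47 mm behind the grasp point.
Start: joints at [-1.495, 0.342, 1.524, -0, 1.275, -0.146], TCP at [115.514, -512.152, 240.741] pointing down, gripper open.
Joint ranges: [-2.53, 2.53], [-0.77, 2.02], [0.04, 2.7], [-1, 4.14], [0.28, 2.66], [-3.11, 3.11]. Speed limits (rad/s): [2.57, 2.57, 3.14, 3.14, 3.14, 3.14].

INTERFACE

Orientations are given as [roll, pitch, yaw] about the fixed x, y, z axes, in that order (R = Rz(yaw) Ry(pitch) Rx(roll)).
In Python, from plant import get_obs, cams, close_job gives the robot as it stands. The module is installed in compiled form; this text tells all that it offers.
- The arm moves only by the shell command python3 -m creep 'ROWS'. ROWS is JSON, a list of rows, each an object of numbers: "hand": the opening, from 0 (shut) to 1 (fully open); "tx", "ty", "tz": the shift along the tool's x, y, z in m; "spin": the turn about the tool's z in degrees. In form: [{"hand": .., "tx": .., "ty": .., "tz": .., "spin": ..}, ...]. A call has 1 to 5 rows; each row shifts and turns the commanded pose from where the row before left it, along the tool's axes as they then stand; what a row does not reach is not made up. A row lasts 1/8 s, in which the tool goes at most 62.5 mm and 10.7 degrees, less where a joint would pass 70% of its speed; a pose out of reach is approached as far as the arm can. A call is refused whole if a number of a shift passes 0.0625 or a number of a turn 10.7, either way. A call with a gripper value outside its range is refused whole. The fingers move at their own pace and stop on an object; the grip force is fixed at half the most. Time passes only in rows, so rows that do not move let the fingers close. It gives the time, the measured TCP pose, the force, the opening and the grip force at its end, in the units of the state.
- get_obs(): the state, without advancing time (a new reading comes with each control period).
- cams.capture(name): name is "scene" or "top" or "wrist"; returns a dict with "color" (480x640x3 uint8, red, green, blue), "K" (3x3 intrinsics, pixels), "k1" (the pictures are not rectified: a ray, as slopes to the right and down, at radius r is drawn at 1 + k1 r^2 times it, then the intrinsics apply), "R" (3x3) and "t" (3): a world point X has camera coordinates R X + t. Camera axes: x right, y down, z forward; pixel columns grow to the right and rows downward; lengths in mm; the calibration is good to about 2 mm. A picture is of the moment at which its call begins. There is no depth.
- close_job(): hands the job in; it is judged then, once.
The state is a dict: "time": time; "joint_positions": joint angles; "dq": joint speeds; "tau": joint torques, N m; "tool_pos": TCP position; "tcp_rot": TCP orientation; "contact_force": force on the tool from outside, world axes, zero at the start; "moment": the same for the moment, N m; "grip_width": finger opening in mm; "finger_force": force on a finger pad.
Only numpy, scipy, OpenCV 4.12 (cv2) and the standard library are available. Lean on these libraries where they do the work, as an engineer would, in place of code of your own. Each camera call takes 0.05 s, during which the arm holds its last target. There are 200 camera calls.

## Working session

There is one attempt and no reset: what is moved stays moved. The work goes in short steps, Python scripts to look and compute and a shell command to move; the robot and the scene stay as the last step left them, time stands still between calls to the robot, and variables do not carry over. Pictures are saved under pics/ and viewed, at most 10 in all, crops included, and the job is handed in when it is done.

```bash
mkdir -p pics; cat > h.py <<'E'
import numpy as np, cv2
from plant import get_obs, cams, close_job
def cap(n,save=None):
    c=cams.capture(n)
    if save: cv2.imwrite('pics/'+save,cv2.cvtColor(c['color'],cv2.COLOR_RGB2BGR))
    return c
def ray(c,u,v):
    K=np.array(c['K']); d=np.array([(u-K[0,2])/K[0,0],(v-K[1,2])/K[1,1]])
    s=d.copy()
    for _ in range(20): s=d/(1+c['k1']*(s@s))
    R=np.array(c['R']); t=np.array(c['t']); return -R.T@t, R.T@np.array([s[0],s[1],1])
def onz(c,u,v,z):
    o,d=ray(c,u,v); return o+d*(z-o[2])/d[2]
def proj(c,X):
    p=np.array(c['R'])@np.array(X,float)+np.array(c['t']); s=p[:2]/p[2]; s=s*(1+c['k1']*(s@s)); K=np.array(c['K'])
    return K[0,0]*s[0]+K[0,2],K[1,1]*s[1]+K[1,2]
E
python3 - <<'E'
from h import *
for n in('scene','top'):
    c=cap(n,n+'0.png'); print(n,(-np.array(c['R']).T@c['t']).round(),c['k1'])
o=get_obs(); print(o['time'],o['tool_pos'],o['tcp_rot'],o['grip_width'])
E
```

```text
scene [-494.  700.  772.] -0.08454907544556238
top [ 419.   32. 1246.] -0.10706790641196981
0.1 [ 115.48967845 -511.81191918  240.14419548] [-3.14030369e+00 -1.98146643e-04  2.21782935e-01] 91.68833722496967
```

View pics/top0.png

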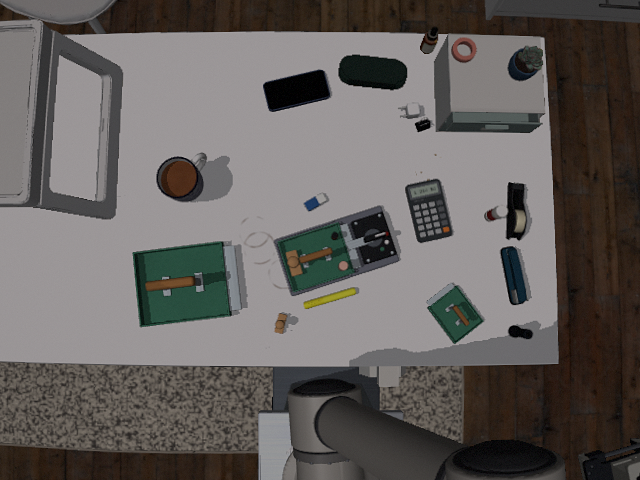

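View pics/scene0.png

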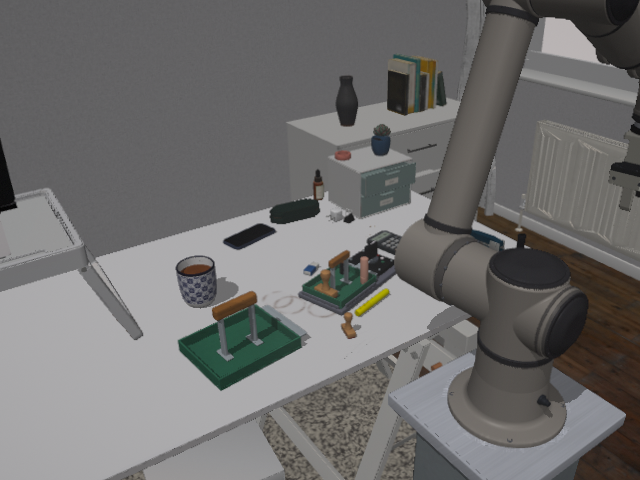

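The top view shows the middle-sized caddy on its dock around (338,250), with the dial at its right end near (372,235). The highlighter, eraser and calculator lie around the dock, and a larger and a smaller look-alike sit to the left and right. I'll zoom in on the dock.

```bash
python3 - <<'E'
from h import *
i=cv2.imread('pics/top0.png')[195:305,260:410]
cv2.imwrite('pics/crop0.png',cv2.resize(i,None,fx=5.3,fy=5.3,interpolation=cv2.INTER_CUBIC))
E
```

```text
(no output)
```

View pics/crop0.png

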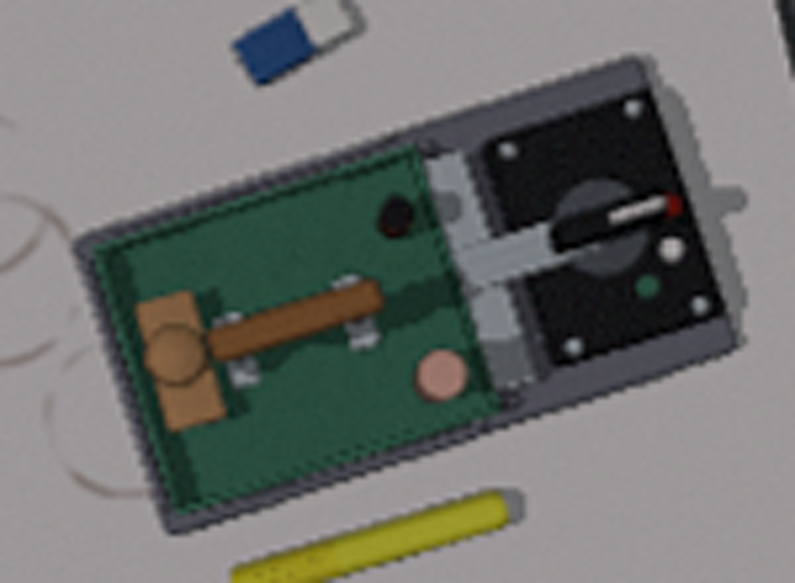

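The crop shows the pointer at the red dot, crop (672,207), so the dial reads about 0. The green dot is at (647,287), the housing screws at (508,150), (634,107), (701,305) and (573,346), and the handle bar runs from (205,345) to (383,295). Next I'll turn these into positions.

```bash
python3 - <<'E'
from h import *
c=cap('top')
f=lambda u,v,z: onz(c,(u+.5)/5.3-.5+260,(v+.5)/5.3-.5+195,z)[:2]
P=np.array([f(*p,14) for p in[(82,240),(642,58),(740,348),(170,530)]])
S=np.array([f(*p,27) for p in[(508,150),(634,107),(701,305),(573,346)]])
g=f(647,287,27);w=f(671,250,27)
print('plate',P.round(),'centre',P.mean(0).round(1),'sides',[round(np.linalg.norm(P[i]-P[(i+1)%4])) for i in range(4)])
ey=(P[0]+P[3]-P[1]-P[2]);ex=P[0]+P[1]-P[2]-P[3]
print('yaw',np.arctan2(-ey[0],ey[1]),np.arctan2(ex[1],ex[0]))
a=S.mean(0);print('axis screws',a.round(1),'green r',np.linalg.norm(g-a),'white r',np.linalg.norm(w-a))
yaw=np.arctan2(-ey[0],ey[1]);e=np.array([-np.sin(yaw),np.cos(yaw)])
print('axis from plate',P.mean(0)-66*e,'caddy',P.mean(0)+66*e)
H=[f(205,347,101),f(383,293,101)];print('handle',H,np.mean(H,0),np.linalg.norm(H[0]-H[1]),'yaw',np.arctan2(-(H[0]-H[1])[0],(H[0]-H[1])[1]))
B=[f(682,203,74),f(553,243,74)];print('bar',B,np.mean(B,0),np.linalg.norm(B[0]-B[1]),'yaw',np.arctan2(-(B[1]-B[0])[0],(B[1]-B[0])[1]))
o=get_obs();print(o['joint_positions'],o['tool_pos'],o['tcp_rot'])
E
```

```text
plate [[ 526.  123.]
 [ 604. -112.]
 [ 482. -152.]
 [ 406.   85.]] centre [504.3 -13.9] sides [247, 128, 249, 126]
yaw 0.3150618921181601 0.31057877305187287
axis screws [531.2 -93.8] green r 30.555305975716735 white r 29.333214941476538
axis from plate [524.76997809 -76.66574987] caddy [483.86643619  48.83684078]
handle [array([477.19076767,  68.34121668]), array([ 4.98311960e+02, -3.36923038e-01])] [487.75136398  34.00214682] 71.85256886433879 yaw 0.29835869341338755
bar [array([ 536.44882255, -120.19466675]), array([520.28296259, -68.60953775])] [528.36589257 -94.40210225] 54.05886201689265 yaw 0.3036883566887934
[-1.49501473e+00  3.42573044e-01  1.52477257e+00  8.79877327e-06
  1.27540281e+00 -1.46007400e-01] [ 115.48609243 -511.85513406  240.20795901] [-3.14045041e+00 -1.76476051e-04  2.21786327e-01]
```

The housing and handle points agree: axis to handle measures 135 mm against 132 mm, and the green dot's radius is 30.6 mm against 31 mm. That gives the axis at about (530,-94), the caddy at about (488,33) and the yaw at about 0.305. I'll move above the dial.

```bash
python3 -m creep '[{"hand":1,"tx":0.0497,"ty":-0.0317,"tz":0,"spin":0},{"hand":1,"tx":0.0497,"ty":-0.0317,"tz":0,"spin":0},{"hand":1,"tx":0.0497,"ty":-0.0317,"tz":0,"spin":0},{"hand":1,"tx":0.0497,"ty":-0.0317,"tz":0,"spin":0},{"hand":1,"tx":0.0497,"ty":-0.0317,"tz":0,"spin":0}]'; python3 -m creep '[{"hand":1,"tx":0.0497,"ty":-0.0317,"tz":0,"spin":0},{"hand":1,"tx":0.0497,"ty":-0.0317,"tz":0,"spin":0},{"hand":1,"tx":0.0497,"ty":-0.0317,"tz":0,"spin":0},{"hand":1,"tx":0.0497,"ty":-0.0317,"tz":0,"spin":0},{"hand":1,"tx":0.0497,"ty":-0.0317,"tz":0,"spin":0}]'
```

```text
time: 0.78
tool_pos: [324.1, -301.3, 240.7]
tcp_rot: [3.141, -0.0, 0.221]
contact_force: [1.1, -0.1, -0.7]
grip_width: 92.0
finger_force: 0.0
time: 1.4
tool_pos: [531.7, -91.9, 240.5]
tcp_rot: [3.141, 0.0, 0.222]
contact_force: [0.8, -0.3, 0.0]
grip_width: 91.6
finger_force: 0.0
```

```bash
python3 -m creep '[{"hand":1,"tx":0,"ty":0,"tz":0,"spin":-10.5},{"hand":1,"tx":0,"ty":0,"tz":0,"spin":-10.5},{"hand":1,"tx":0,"ty":0,"tz":0,"spin":-10.5},{"hand":1,"tx":0,"ty":0,"tz":0,"spin":-10.5},{"hand":1,"tx":0,"ty":0,"tz":0,"spin":-10.5}]'; python3 -m creep '[{"hand":1,"tx":0,"ty":0,"tz":0,"spin":-10.5},{"hand":1,"tx":0,"ty":0,"tz":0,"spin":-10.5},{"hand":1,"tx":0,"ty":0,"tz":0,"spin":-10.5},{"hand":1,"tx":0,"ty":0,"tz":0,"spin":-10.5},{"hand":1,"tx":0,"ty":0,"tz":0,"spin":0}]'; python3 - <<'E'
from h import *
c=cap('wrist','w1.png'); o=get_obs(); print(o['time'],o['tool_pos'],o['tcp_rot'],o['joint_positions'])
for X in[(530,-94,74),(522,-56,27),(488,33,101)]: print(proj(c,X))
E
```

```text
time: 2.02
tool_pos: [530.4, -93.5, 240.3]
tcp_rot: [-3.141, 0.0, 1.144]
contact_force: [-1.0, 0.9, -0.1]
grip_width: 91.8
finger_force: 0.0
time: 2.65
tool_pos: [530.5, -93.5, 240.4]
tcp_rot: [-3.141, -0.0, 1.87]
contact_force: [-0.4, -0.3, 0.5]
grip_width: 91.7
finger_force: 0.0
2.7 [530.49419111 -93.55625937 240.46418691] [-3.14114756e+00 -2.38247551e-04  1.86725952e+00] [-3.16834695e-01  3.67592393e-01  1.48645825e+00 -6.38928186e-05
  1.28804312e+00 -6.13280103e-01]
(np.float64(315.66968791218835), np.float64(224.8275015069182))
(np.float64(319.6755494668337), np.float64(173.15197331767973))
(np.float64(311.8260244288582), np.float64(44.53124135683777))
```

View pics/w1.png

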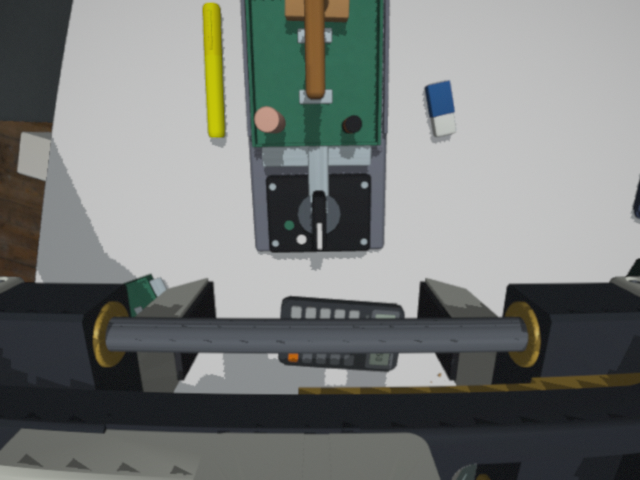

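The wrist view shows the dial bar from (319,192) to (320,250), the housing screws at (272,188), (365,185), (371,242) and (276,243), the green dot at (289,225), and the handle's near end at (315,95). I'll refine the axis and yaw from these.

```bash
python3 - <<'E'
from h import *
c=cap('wrist')
S=np.array([onz(c,*p,27)[:2] for p in[(272,188),(365,185),(371,242),(276,243)]]);a=S.mean(0)
g=onz(c,289,225,27)[:2];w=onz(c,301.5,239.5,27)[:2];print('axis',a,'r',np.linalg.norm(g-a),np.linalg.norm(w-a))
B=[onz(c,*p,74)[:2] for p in[(319,193),(320,249)]];d=B[0]-B[1];print('bar',np.mean(B,0),np.linalg.norm(d),'yaw',np.arctan2(-d[0],d[1]))
h=[onz(c,*p,101)[:2] for p in[(316,97),(315,0)]];d=h[1]-h[0];print('handle end',h[0],np.arctan2(-d[0],d[1]), 'centre',h[0]+35*d/np.linalg.norm(d))
for q in(S[1]-S[0],S[2]-S[3]):print('hx yaw',np.arctan2(q[1],q[0]))
A=np.mean(B,0);th=1.867
dx,dy=A-get_obs()['tool_pos'][:2];print('to bar tx',dx*np.cos(th)+dy*np.sin(th),'ty',dx*np.sin(th)-dy*np.cos(th))
E
```

```text
axis [535.12995347 -93.51623893] r 32.353210610127164 30.779907102766856
bar [532.29799236 -90.38018932] 47.80520987231727 yaw 0.3179632825356585
handle end [501.32767386   0.59921654] 0.30884873929576667 centre [490.6890021   33.94316146]
hx yaw 0.33086276720200636
hx yaw 0.30959048264189354
to bar tx 2.5133847497162307 ty 2.629405096002775
```

```bash
python3 -m creep '[{"hand":1,"tx":0.0015,"ty":0.0025,"tz":0.04,"spin":-0.8},{"hand":1,"tx":0,"ty":0,"tz":0.05,"spin":0},{"hand":1,"tx":0,"ty":0,"tz":0.05,"spin":0},{"hand":1,"tx":0,"ty":0,"tz":0.045,"spin":0},{"hand":1,"tx":0,"ty":0,"tz":0,"spin":0}]'; python3 -m creep '[{"hand":0.5,"tx":0,"ty":0,"tz":0,"spin":0},{"hand":0.25,"tx":0,"ty":0,"tz":0,"spin":0},{"hand":0,"tx":0,"ty":0,"tz":0,"spin":0},{"hand":0,"tx":0,"ty":0,"tz":0,"spin":0},{"hand":0,"tx":0,"ty":0,"tz":0,"spin":0}]'
```

```text
time: 3.38
tool_pos: [530.3, -90.7, 52.9]
tcp_rot: [-3.136, -0.004, 1.883]
contact_force: [0.2, -0.3, 1.3]
grip_width: 91.7
finger_force: 0.0
time: 4.0
tool_pos: [532.7, -91.5, 56.0]
tcp_rot: [3.141, 0.0, 1.885]
contact_force: [-0.6, 0.2, -1.0]
grip_width: 46.3
finger_force: 0.0
```

```bash
python3 -m creep '[{"hand":0,"tx":0,"ty":0,"tz":0,"spin":0},{"hand":0,"tx":0,"ty":0,"tz":0,"spin":0},{"hand":0,"tx":0,"ty":0,"tz":0,"spin":0},{"hand":0,"tx":0,"ty":0,"tz":0,"spin":0},{"hand":0,"tx":0,"ty":0,"tz":0,"spin":0}]'; python3 -m creep '[{"hand":0,"tx":0,"ty":0,"tz":0,"spin":0},{"hand":0,"tx":0,"ty":0,"tz":0,"spin":0}]'
```

```text
time: 4.62
tool_pos: [532.2, -91.5, 55.6]
tcp_rot: [-3.141, -0.0, 1.885]
contact_force: [-2.0, -1.7, 1.3]
grip_width: 12.1
finger_force: 30.0
time: 4.88
tool_pos: [532.2, -91.5, 55.6]
tcp_rot: [-3.141, -0.0, 1.885]
contact_force: [-3.3, -1.9, 0.9]
grip_width: 11.8
finger_force: 30.0
```

The bar is gripped at 12 mm with little side force. I'll turn it clockwise.

```bash
python3 -m creep '[{"hand":0,"tx":0,"ty":0,"tz":0,"spin":4},{"hand":0,"tx":0,"ty":0,"tz":0,"spin":6},{"hand":0,"tx":0,"ty":0,"tz":0,"spin":6},{"hand":0,"tx":0,"ty":0,"tz":0,"spin":6},{"hand":0,"tx":0,"ty":0,"tz":0,"spin":6}]'; python3 -m creep '[{"hand":0,"tx":0,"ty":0,"tz":0,"spin":6},{"hand":0,"tx":0,"ty":0,"tz":0,"spin":0}]'
```

```text
time: 5.5
tool_pos: [532.1, -91.5, 55.6]
tcp_rot: [-3.141, 0.0, 1.393]
contact_force: [-3.9, -2.7, 2.4]
grip_width: 12.2
finger_force: 30.0
time: 5.75
tool_pos: [532.0, -91.5, 55.7]
tcp_rot: [-3.141, 0.0, 1.293]
contact_force: [-4.7, -2.8, 2.4]
grip_width: 11.8
finger_force: 30.0
```

```bash
python3 -m creep '[{"hand":0,"tx":0,"ty":0,"tz":0,"spin":7},{"hand":0,"tx":0,"ty":0,"tz":0,"spin":7},{"hand":0,"tx":0,"ty":0,"tz":0,"spin":7},{"hand":0,"tx":0,"ty":0,"tz":0,"spin":7},{"hand":0,"tx":0,"ty":0,"tz":0,"spin":5}]'; python3 -m creep '[{"hand":0,"tx":0,"ty":0,"tz":0,"spin":2},{"hand":0,"tx":0,"ty":0,"tz":0,"spin":0},{"hand":0,"tx":0,"ty":0,"tz":0,"spin":0}]'; python3 - <<'E'
from h import *
c=cap('wrist','w2.png'); o=get_obs(); print(o['tool_pos'],o['tcp_rot'],o['moment'])
t=cap('top','t2.png')['color'][195:305,260:410]
w=cv2.cvtColor(cv2.resize(t,(409,300),interpolation=cv2.INTER_CUBIC),cv2.COLOR_RGB2BGR)
v=cv2.resize(cv2.imread('pics/w2.png'),(400,300));cv2.imwrite('pics/c2.png',np.hstack([v,w[:,:400]]))
E
```

```text
time: 6.38
tool_pos: [531.9, -91.4, 55.6]
tcp_rot: [-3.141, 0.001, 0.715]
contact_force: [-5.8, -2.4, 2.8]
grip_width: 11.9
finger_force: 30.0
time: 6.75
tool_pos: [531.9, -91.4, 55.6]
tcp_rot: [-3.141, 0.001, 0.684]
contact_force: [-5.1, -2.1, 4.0]
grip_width: 11.7
finger_force: 30.0
[531.87115601 -91.41064221  55.63029992] [-3.14061022e+00  1.13093071e-03  6.83550746e-01] [-0.4023734   0.76695006  0.0010008 ]
```

View pics/c2.png

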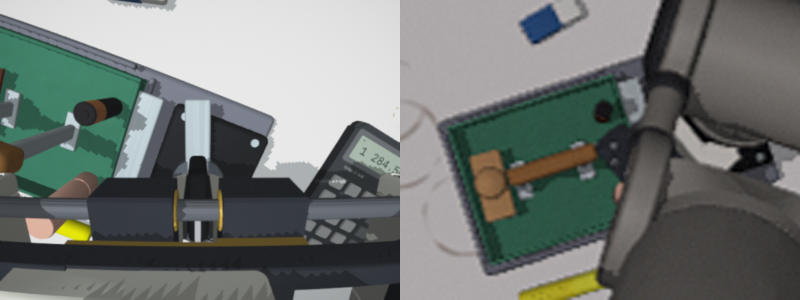

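The dial turned by 1.20 rad and the moment about it is now zero. The tongue points away from the lip, at about (198,130) in the left half of the picture. I'll open only partly, because the lip balm is close, then rise and move on to the handle.

```bash
python3 -m creep '[{"hand":0.35,"tx":0,"ty":0,"tz":0,"spin":0},{"hand":0.35,"tx":0,"ty":0,"tz":0,"spin":0},{"hand":0.35,"tx":0,"ty":0,"tz":0,"spin":0},{"hand":0.35,"tx":0,"ty":0,"tz":-0.03,"spin":0},{"hand":0.35,"tx":0,"ty":0,"tz":-0.05,"spin":0}]'; python3 -m creep '[{"hand":0.35,"tx":0,"ty":0,"tz":-0.06,"spin":0},{"hand":0.6,"tx":0,"ty":0,"tz":-0.06,"spin":0},{"hand":0.6,"tx":0,"ty":0,"tz":0,"spin":-10},{"hand":0.6,"tx":0,"ty":0,"tz":0,"spin":-10},{"hand":0.6,"tx":0,"ty":0,"tz":0,"spin":-10}]';  python3 -m creep '[{"hand":0.6,"tx":0,"ty":0,"tz":0,"spin":-10},{"hand":0.6,"tx":0,"ty":0,"tz":0,"spin":-10},{"hand":0.6,"tx":0,"ty":0,"tz":0,"spin":-10},{"hand":0.6,"tx":0,"ty":0,"tz":0,"spin":-8.5},{"hand":0.6,"tx":0,"ty":0,"tz":0,"spin":0}]'
```

```text
time: 7.48
tool_pos: [531.6, -91.0, 135.1]
tcp_rot: [-3.138, 0.002, 0.681]
contact_force: [0.1, -0.5, 0.7]
grip_width: 31.8
finger_force: 0.0
time: 8.1
tool_pos: [532.6, -91.3, 255.9]
tcp_rot: [3.141, -0.0, 1.211]
contact_force: [0.5, 0.5, 0.1]
grip_width: 55.4
finger_force: 0.0
time: 8.72
tool_pos: [532.6, -91.3, 255.7]
tcp_rot: [3.141, 0.0, 1.875]
contact_force: [-0.3, 0.7, 0.3]
grip_width: 55.2
finger_force: 0.0
```

```bash
python3 - <<'E'
from h import *
c=cap('wrist','w3.png'); o=get_obs(); print(o['time'],o['tool_pos'],o['tcp_rot'])
E
```

```text
8.775 [532.61548337 -91.35377917 255.68831302] [3.14142246e+00 6.93204459e-05 1.87355608e+00]
```

View pics/w3.png

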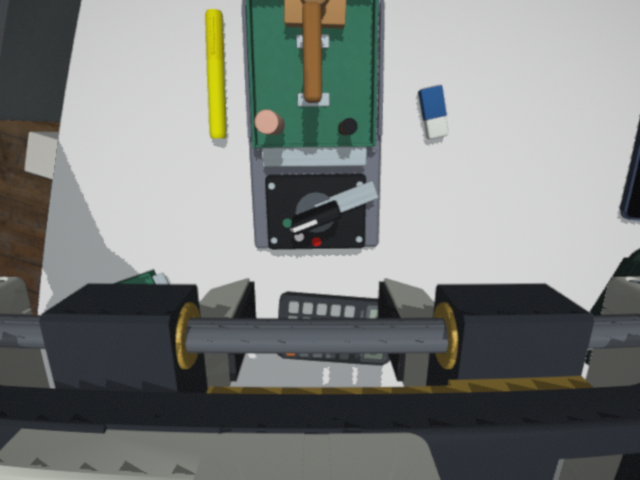

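The pointer line runs from (293,231) to about (318,221), pointing near the green dot at (287,223). The tongue is off the lip, lying toward (375,190). I'll check the angle numerically and locate the handle.

```bash
python3 - <<'E'
from h import *
c=cap('wrist')
im=c['color'].astype(int)
hsv=cv2.cvtColor(c['color'],cv2.COLOR_RGB2HSV)
def big(m):
    n,l,s,ce=cv2.connectedComponentsWithStats(m.astype(np.uint8));k=1+s[1:,4].argmax();return l==k
# pointer white line
roi=np.zeros(hsv.shape[:2],bool);roi[216:236,288:322]=1
m=big(roi&(im.min(2)>120)&(hsv[...,1]<50))
v,u=np.nonzero(m);i=u.argmin();
vx,vy,x0,y0=cv2.fitLine(np.c_[u,v].astype(np.float32),cv2.DIST_L2,0,.01,.01).ravel()
f=lambda x:onz(c,x,y0+vy/vx*(x-x0),74)[:2]
a,b=f(u.min()),f(u.max());print('line px',u.min(),u.max(),v.min(),v.max(),'len',np.linalg.norm(a-b))
d=a-b;ang=np.arctan2(d[1],d[0]);y=0.31
print('dial from line',(np.arctan2(-np.cos(y),np.sin(y))-ang+np.pi)%(2*np.pi)-np.pi)
g=[onz(c,*p,27)[:2] for p in[(287,223),(299,237),(317,242)]]
for q in g:
    e=q-np.array([532.,-91.5]);print('dot',np.linalg.norm(e),(np.arctan2(-np.cos(y),np.sin(y))-np.arctan2(e[1],e[0])+np.pi)%(2*np.pi)-np.pi)
h=[onz(c,*p,101)[:2] for p in[(313.5,101),(312.5,2)]];d=h[1]-h[0];C=h[0]+35*d/np.linalg.norm(d)
print('handle',C,np.arctan2(-d[0],d[1]),'len',np.linalg.norm(d),np.linalg.norm(C-[532,-91.5]))
th=1.8735;dx,dy=C-get_obs()['tool_pos'][:2];print('tx',dx*np.cos(th)+dy*np.sin(th),'ty',dx*np.sin(th)-dy*np.cos(th))
E
```

```text
line px 292 316 220 231 len 22.778472450086937
dial from line 1.1959990302920467
dot 31.384878397770603 1.1617359052908558
dot 31.957480404564354 0.5609470347920924
dot 32.42846243494737 -0.03709505787739831
handle [490.74680324  34.04246882] 0.31370547295025186 len 68.46959621111782 132.14665231979
tx 132.17134611573601 ty -2.57306065451494
```

The dial reads 1.196 rad, at green. The handle is at (490.7,34.0), 132 mm from the axis as given. I'll move over it and descend.

```bash
python3 -m creep '[{"hand":0.6,"tx":0.044,"ty":-0.001,"tz":0,"spin":-0.5},{"hand":0.6,"tx":0.044,"ty":-0.001,"tz":0,"spin":0},{"hand":0.6,"tx":0.044,"ty":0,"tz":0,"spin":0},{"hand":0.6,"tx":0,"ty":0,"tz":0,"spin":0},{"hand":0.6,"tx":0,"ty":0,"tz":0,"spin":0}]'; python3 -m creep '[{"hand":0.6,"tx":0,"ty":0,"tz":0.03,"spin":0},{"hand":0.6,"tx":0,"ty":0,"tz":0.04,"spin":0},{"hand":0.6,"tx":0,"ty":0,"tz":0,"spin":0}]'; python3 - <<'E'
from h import *
c=cap('wrist','w4.png')
E
```

```text
time: 9.45
tool_pos: [490.5, 33.4, 255.9]
tcp_rot: [3.141, 0.001, 1.884]
contact_force: [-0.7, -0.4, 0.5]
grip_width: 55.2
finger_force: 0.0
time: 9.82
tool_pos: [488.9, 32.7, 183.4]
tcp_rot: [-3.136, -0.002, 1.883]
contact_force: [-0.4, -0.4, 0.7]
grip_width: 54.7
finger_force: 0.0
```

View pics/w4.png

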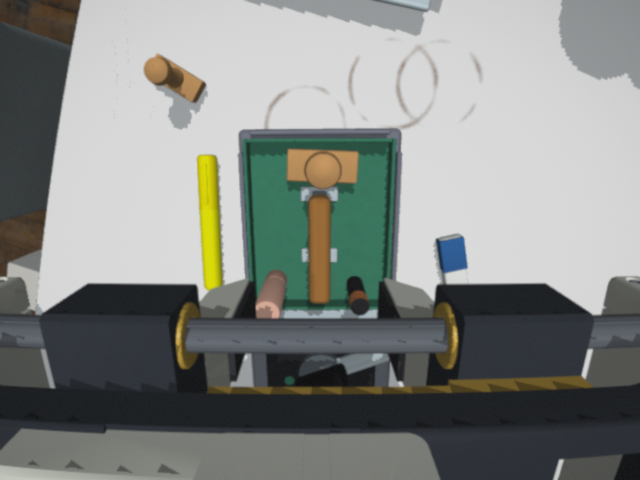

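The wrist view shows the handle bar from (319,196) to (319,303) and all the contents standing. I'll check its centre against the tool.

```bash
python3 - <<'E'
from h import *
c=cap('wrist')
h=[onz(c,*p,101)[:2] for p in[(319.5,303),(319.5,197)]];d=h[1]-h[0];C=np.mean(h,0);o=get_obs()
th=o['tcp_rot'][2];dx,dy=C-o['tool_pos'][:2];print(C,np.linalg.norm(d),np.arctan2(-d[0],d[1]),'tx',dx*np.cos(th)+dy*np.sin(th),'ty',dx*np.sin(th)-dy*np.cos(th),o['tool_pos'])
E
```

```text
[491.73629631  34.07023969] 69.50784531490369 0.31646755975173085 tx 0.9680381997164382 ty 1.089893114797218 [490.99711223  32.81382739 186.50284693]
```

```bash
python3 -m creep '[{"hand":0.6,"tx":0.001,"ty":0.001,"tz":0.04,"spin":0},{"hand":0.6,"tx":0,"ty":0,"tz":0.035,"spin":0},{"hand":0.6,"tx":0,"ty":0,"tz":0.024,"spin":0},{"hand":0.6,"tx":0,"ty":0,"tz":0,"spin":0},{"hand":0.45,"tx":0,"ty":0,"tz":0,"spin":0}]'; python3 -m creep '[{"hand":0.3,"tx":0,"ty":0,"tz":0,"spin":0},{"hand":0.22,"tx":0,"ty":0,"tz":0,"spin":0},{"hand":0.18,"tx":0,"ty":0,"tz":0,"spin":0},{"hand":0.14,"tx":0,"ty":0,"tz":0,"spin":0},{"hand":0.05,"tx":0,"ty":0,"tz":0,"spin":0}]'; python3 -m creep '[{"hand":0,"tx":0,"ty":0,"tz":0,"spin":0},{"hand":0,"tx":0,"ty":0,"tz":0,"spin":0},{"hand":0,"tx":0,"ty":0,"tz":0,"spin":0}]'
```

```text
time: 10.55
tool_pos: [492.3, 34.6, 88.5]
tcp_rot: [3.139, 0.001, 1.885]
contact_force: [1.2, 0.3, 0.1]
grip_width: 49.3
finger_force: 0.0
time: 11.18
tool_pos: [490.3, 34.8, 86.7]
tcp_rot: [-3.14, -0.0, 1.885]
contact_force: [-3.7, -1.5, 5.0]
grip_width: 13.5
finger_force: 30.0
time: 11.55
tool_pos: [490.3, 34.8, 86.7]
tcp_rot: [-3.14, -0.0, 1.885]
contact_force: [-4.1, -1.4, 5.0]
grip_width: 13.7
finger_force: 30.0
```

The handle is gripped at about 14 mm. I'll lift gently.

```bash
python3 -m creep '[{"hand":0,"tx":0,"ty":0,"tz":-0.001,"spin":0},{"hand":0,"tx":0,"ty":0,"tz":-0.002,"spin":0},{"hand":0,"tx":0,"ty":0,"tz":-0.003,"spin":0},{"hand":0,"tx":0,"ty":0,"tz":-0.003,"spin":0},{"hand":0,"tx":0,"ty":0,"tz":-0.003,"spin":0}]'; python3 -m creep '[{"hand":0,"tx":0,"ty":0,"tz":-0.003,"spin":0},{"hand":0,"tx":0,"ty":0,"tz":-0.003,"spin":0},{"hand":0,"tx":0,"ty":0,"tz":-0.003,"spin":0},{"hand":0,"tx":0,"ty":0,"tz":-0.001,"spin":0},{"hand":0,"tx":0,"ty":0,"tz":0,"spin":0}]'; python3 - <<'E'
from h import *
c=cap('wrist','w5.png');s=cap('scene')['color'][215:325,270:420]
v=cv2.resize(cv2.imread('pics/w5.png'),(440,330));s=cv2.cvtColor(cv2.resize(s,(360,264)),cv2.COLOR_RGB2BGR)
cv2.imwrite('pics/c5.png',np.hstack([v,cv2.copyMakeBorder(s,0,66,0,0,cv2.BORDER_CONSTANT)]))
E
```

```text
time: 12.18
tool_pos: [490.9, 34.9, 98.9]
tcp_rot: [3.141, 0.0, 1.885]
contact_force: [0.3, -0.2, -2.9]
grip_width: 14.0
finger_force: 30.0
time: 12.8
tool_pos: [490.8, 34.9, 108.7]
tcp_rot: [3.142, 0.0, 1.885]
contact_force: [0.5, -0.5, -2.9]
grip_width: 13.6
finger_force: 30.0
```

View pics/c5.png

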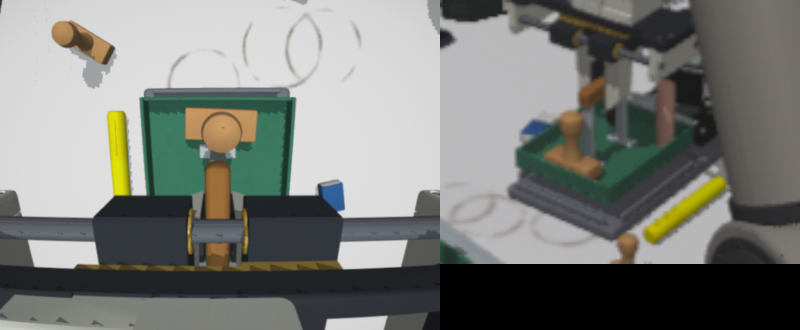

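The caddy is 2 cm up and clear of the rim, looks level, and the stamp and lip balm are standing. I'll lift further.

```bash
python3 -m creep '[{"hand":0,"tx":0,"ty":0,"tz":-0.004,"spin":0},{"hand":0,"tx":0,"ty":0,"tz":-0.007,"spin":0},{"hand":0,"tx":0,"ty":0,"tz":-0.01,"spin":0},{"hand":0,"tx":0,"ty":0,"tz":-0.011,"spin":0},{"hand":0,"tx":0,"ty":0,"tz":-0.011,"spin":0}]'; python3 -m creep '[{"hand":0,"tx":0,"ty":0,"tz":-0.011,"spin":0},{"hand":0,"tx":0,"ty":0,"tz":-0.011,"spin":0},{"hand":0,"tx":0,"ty":0,"tz":-0.011,"spin":0},{"hand":0,"tx":0,"ty":0,"tz":-0.011,"spin":0},{"hand":0,"tx":0,"ty":0,"tz":-0.01,"spin":0}]'; python3 -m creep '[{"hand":0,"tx":0,"ty":0,"tz":-0.007,"spin":0},{"hand":0,"tx":0,"ty":0,"tz":-0.004,"spin":0},{"hand":0,"tx":0,"ty":0,"tz":0,"spin":0},{"hand":0,"tx":0,"ty":0,"tz":0,"spin":0},{"hand":0,"tx":0,"ty":0,"tz":0,"spin":0}]'; python3 - <<'E'
from h import *
c=cap('wrist','w6.png');s=cap('scene')['color'][180:330,260:430]
v=cv2.resize(cv2.imread('pics/w6.png'),(440,330));s=cv2.cvtColor(cv2.resize(s,(360,318)),cv2.COLOR_RGB2BGR)
cv2.imwrite('pics/c6.png',np.hstack([v,cv2.copyMakeBorder(s,0,12,0,0,cv2.BORDER_CONSTANT)]))
E
```

```text
time: 13.52
tool_pos: [491.0, 34.9, 152.7]
tcp_rot: [3.141, 0.0, 1.885]
contact_force: [-0.7, 0.0, -3.0]
grip_width: 14.1
finger_force: 30.0
time: 14.15
tool_pos: [490.9, 34.9, 206.4]
tcp_rot: [3.141, 0.0, 1.885]
contact_force: [0.1, 0.0, -3.1]
grip_width: 14.1
finger_force: 30.0
time: 14.78
tool_pos: [490.7, 34.9, 216.4]
tcp_rot: [-3.141, -0.0, 1.885]
contact_force: [-0.0, 0.4, -3.5]
grip_width: 13.8
finger_force: 30.0
```

View pics/c6.png

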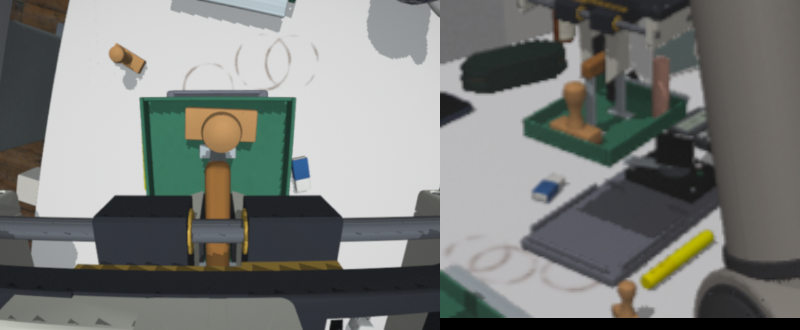

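The caddy hangs level about 13 cm up. It sits in the same place in the wrist view as before, so it hasn't slipped. The stamp and lip balm are standing, and the eraser and highlighter are untouched.

```bash
python3 -c "
from plant import close_job; print(close_job())"
```

```text
the job is handed in; nothing more can be done
None
```

I turned the dial to green and lifted the caddy about 13 cm, level and still held, then handed the job in; the gripper hid the battery, so I did not see it after the lift, and I did not look at the calculator again at the end.

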